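# Sort tagged lanterns into the pass and reject nests

## Robot

A 6-joint arm with a two-finger parallel gripper is mounted at the origin on the work surface. World frame = base frame: x ahead of the robot, y to its left, z up, the work surface at z = 0. Lengths are in m, angles in rad, forces in N, time in s.
With the tool pointing down it reaches from about 0.35 to 0.975 m from the base axis. Payload 7.1 kg.
Tool frame: the origin (TCP) lies midway between the tips of the shut fingers; the grasp point (between the pads) lies 19 mm behind it; z points along the fingers, y is the line along which they close (so a half turn about z gives the same grasp; the last joint's range is limited). The gripper opens to 88 mm and grips with 3 to 60 N. Pads are 20 mm wide; open, the fingers measure 115 mm over their backs; the gripper's body (75 mm by 178 mm) begins 61 mm behind the grasp point.
Start: joints at [-1.295, 0.423, 1.63, -0, 1.089, -0.019], TCP at [0.182, -0.598, 0.223] pointing down, gripper open.
Joint ranges: [-3, 3], [-0.9, 2.11], [0.09, 2.58], [-1.31, 4.45], [0.11, 2.69], [-2.54, 2.54]. Speed limits (rad/s): [2.39, 2.39, 3.01, 3.14, 3.14, 3.14].

## Interface

Orientations are given as a unit quaternion [w, x, y, z].
In Python, from station import move_pose, movel, movej, command_gripper, wait, inverse_kinematics, read_camera, camera_info, MotionError, job_done, get_time, get_joint_pos, get_qvel, get_effort, get_tcp_pos, get_ee_rot, get_ft_force, get_ft_torque, get_grip_width, get_finger_force gives the robot as it stands. Calls block until the motion is done:
- move_pose(position, orientation): joint-space move of the TCP to a pose.
- movel(position, frame=None, v=0.15, until_force=None): straight line of the TCP; frame=None keeps the orientation; v is the mean speed in m/s. With until_force (N) it stops when the force on the tool has changed by that much, and returns True; else False.
- movej(angles): joint-space move.
- command_gripper(opening): opening from 0.0 (shut) to 1.0 (fully open); the grip force is fixed at half the most; returns when the fingers have stopped.
- wait(seconds).
- inverse_kinematics(position, orientation): joint angles nearest the present ones, or None.
- read_camera(name): name is "side" or "top" or "wrist"; returns the picture (480x640x3 uint8, red, green, blue); there is no depth.
- camera_info(name): a dict with "intrinsics" (3x3 intrinsics, pixels), "dist" ([k1, k2, p1, p2, k3] as OpenCV has them; the pictures are not rectified), "T" (4x4, takes a point from camera to world coordinates); the wrist camera has in their place "tool_from_camera" (4x4, takes a point from camera to tool coordinates, whose origin is the TCP and whose axes are the flange's). Camera axes: x right, y up, looking along -z (the intrinsics and any distortion apply to the point x, -y, -z); pixel columns grow to the right and rows downward; lengths in m; the calibration is good to about 2 mm. A picture is of the moment at which its call begins: read the wrist's pose just before it. camera_info takes no time and is no camera call.
A pose or a line that the arm cannot do raises MotionError and nothing moves.
- job_done(): hands the job in; it is judged then, once.
Readings, each from a call of its own:
- get_time(): time.
- get_joint_pos(): joint angles.
- get_qvel(): joint speeds.
- get_effort(): joint torques, N m.
- get_tcp_pos(): TCP position.
- get_ee_rot(): TCP orientation.
- get_ft_force(): force on the tool from outside, world axes, zero at the start.
- get_ft_torque(): the same for the moment, N m.
- get_grip_width(): opening from 0.0 (shut) to 1.0 (fully open).
- get_finger_force(): force on a finger pad.
Only numpy, scipy, OpenCV 4.12 (cv2) and the standard library are available. Lean on these libraries where they do the work, as an engineer would, in place of code of your own. Each camera call takes 0.05 s, during which the arm holds its last target. There are 200 camera calls.

## Task

Sort the two tagged lantern ornaments: the one with the round tag passed and goes into the nest marked with a round disc, the one with the bar tag is a reject and goes into the nest marked with a bar. Slide them flat over the table rather than lifting them, and push each one in until the hidden stop plate under the nest's cover is pressed fully home, gently: feel for its end and never press it with more than 30 N. Leave the untagged lantern, the stack of boxes and the stapler where they are.

Things in the scene. Friction and masses are not known exactly. Their poses are not given: they have to be found in the camera images.
- round_lantern: Red lantern ornament lying flat: round body 64 mm in diameter, 18 mm thick, side upright from 3 to 14 mm height; a 24 mm wide brass cap stands out 5 mm at its +x and -x ends; about 90 g. On its top a white round tag, 28 mm in diameter, 3 mm high: passed. Origin: centre of the underside; z up.
- bar_lantern: Red lantern ornament lying flat: round body 64 mm in diameter, 18 mm thick, side upright from 3 to 14 mm height; a 24 mm wide brass cap stands out 5 mm at its +x and -x ends; about 90 g. On its top a white bar-shaped tag, 40 mm long (along y), 12 mm wide, 3 mm high: reject. Origin: centre of the underside; z up.
- round_nest: Aluminium channel fixed to the table, open to the robot, no floor. Origin: on the table, middle of its mouth; x points in, z up. Inside y -45 to 45 mm, walls 8 mm thick, 30 mm high, to x 145 mm; flared guides from x -26 to 0 mm. Opaque cover from x 55 to 145 mm, 30 to 34 mm high, on it a white round disc 28 mm in diameter: the pass nest.
- bar_nest: Aluminium channel fixed to the table, open to the robot, no floor. Origin: on the table, middle of its mouth; x points in, z up. Inside y -45 to 45 mm, walls 8 mm thick, 30 mm high, to x 145 mm; flared guides from x -26 to 0 mm. Opaque cover from x 55 to 145 mm, 30 to 34 mm high, on it a white bar 40 mm (along y) by 12 mm: the reject nest.
- round_plate (a joint): Travel of the 64 mm wide stop plate hidden under the cover of the nest marked with the round disc: 0 = unpressed, 0.012 m = fully home on a solid stop. It slides along the nest's x, takes about 4 N to move and stays where pushed. Its place is adjusted and not reported: unpressed, its face is at nest x 62 to 84 mm, different in each nest; find it by touch.
- bar_plate (a joint): Travel of the 64 mm wide stop plate hidden under the cover of the nest marked with the bar: 0 = unpressed, 0.012 m = fully home on a solid stop. It slides along the nest's x, takes about 4 N to move and stays where pushed. Its place is adjusted and not reported: unpressed, its face is at nest x 62 to 84 mm, different in each nest; find it by touch.
- spare_lantern: The same red lantern ornament without a tag (64 mm diameter, 18 mm thick). Origin: centre of the underside. Leave it alone.
- box_stack: Strapped stack of small flat brown boxes, 87 x 67 mm and 96 mm high, loose on the table. Origin: centre of the underside. Leave it alone.
- stapler: Black desk stapler, 130 x 36 mm, 57 mm high, loose on the table to the left. Origin: centre of the underside, x along its length. Leave it alone.
There are look-alikes about, which are no part of the job. What is shaped like the bar_lantern but purple is not meant. What is shaped like the round_nest but yellow is not meant.

How it is judged:
By the outcome, as a careful person would: the job done as asked, in the order asked, and still so for the second after the job is handed in, with the robot touching nothing.
It also fails if it takes over 72 s, if anything falls off the work surface, if the arm or the gripper's body presses on something with over 40 N, if the wrist force passes 120 N, or if a joint passes its speed limit or range.

## Working session

There is one attempt and no reset: what is moved stays moved. The work goes in short steps, each a Python script; the robot and the scene stay as the last script left them, time stands still between calls to the robot, and variables do not carry over. Pictures are saved under pics/ and viewed, at most 10 in all, crops included, and the job is handed in when it is done.

```bash
mkdir -p pics; ls; python3 - <<'E'
from station import *
import cv2
for n in ("top","side"):
    cv2.imwrite(f"pics/{n}0.png",read_camera(n)[:,:,::-1]); print(n,camera_info(n))
print(camera_info("wrist"),get_time(),get_ee_rot())
E
```

```text
pics
top {'intrinsics': array([[531.88664507,   0.        , 315.62957381],
       [  0.        , 531.88664507, 236.37222842],
       [  0.        ,   0.        ,   1.        ]]), 'dist': array([-0.02916064,  0.        ,  0.        ,  0.        ,  0.        ]), 'T': array([[ 0.0249813 ,  0.98554001, -0.16759124,  0.26437669],
       [-0.99945457,  0.02100001, -0.02548659,  0.02822088],
       [-0.02159864,  0.16813652,  0.98552707,  1.13876108],
       [ 0.        ,  0.        ,  0.        ,  1.        ]])}
side {'intrinsics': array([[583.4954689 ,   0.        , 316.39459202],
       [  0.        , 583.4954689 , 239.57390293],
       [  0.        ,   0.        ,   1.        ]]), 'dist': array([-0.03658534,  0.        ,  0.        ,  0.        ,  0.        ]), 'T': array([[-0.99348118,  0.07866419, -0.08250508,  0.34496044],
       [-0.1139752 , -0.69933972,  0.70564411,  1.09299136],
       [-0.00219016,  0.71044768,  0.70374661,  1.08240971],
       [ 0.        ,  0.        ,  0.        ,  1.        ]])}
{'intrinsics': array([[338.86146098,   0.        , 321.38258454],
       [  0.        , 338.86146098, 236.50703076],
       [  0.        ,   0.        ,   1.        ]]), 'dist': array([-0.04498562,  0.        ,  0.        ,  0.        ,  0.        ]), 'tool_from_camera': array([[ 1.64874908e-04,  9.65558438e-01,  2.60186232e-01,
         7.15574897e-02],
       [ 9.99999799e-01,  7.64081991e-08, -6.33963798e-04,
        -5.59141330e-04],
       [-6.12148975e-04,  2.60186284e-01, -9.65558244e-01,
        -1.61603476e-01],
       [ 0.00000000e+00,  0.00000000e+00,  0.00000000e+00,
         1.00000000e+00]])} 0.1 [-6.89590392e-04  9.89159772e-01  1.46841629e-01 -8.25042072e-05]
```

View pics/top0.png

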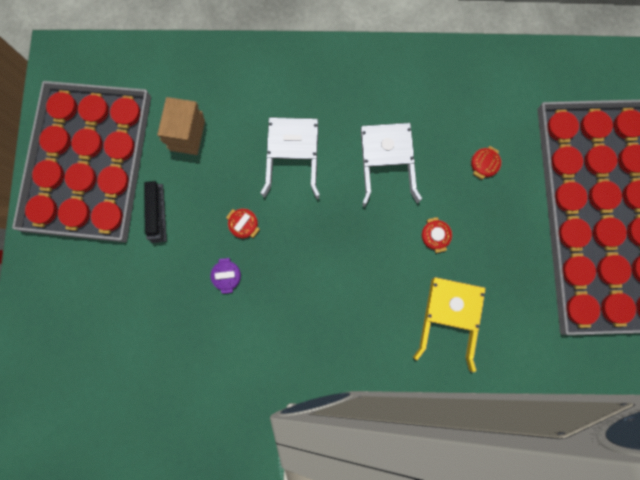

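View pics/side0.png

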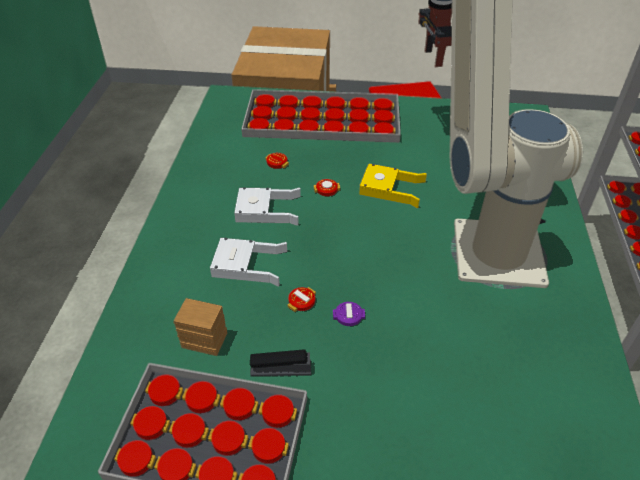

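Top view: bar-tagged red lantern at (243,223), purple decoy at (226,275). Round-tagged red lantern at (437,234), untagged spare at (487,162). White bar nest is at (293,139), white disc nest at (388,145), yellow decoy nest at (456,304). The red/white ones fit the description. I'll confirm in one enlarged crop.

```bash
python3 - <<'E'
import cv2
a=cv2.imread("pics/top0.png")[105:265,215:465]
cv2.imwrite("pics/crop.png",cv2.resize(a,None,fx=3.2,fy=3.2,interpolation=cv2.INTER_CUBIC))
E
```

```text
(no output)
```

View pics/crop.png

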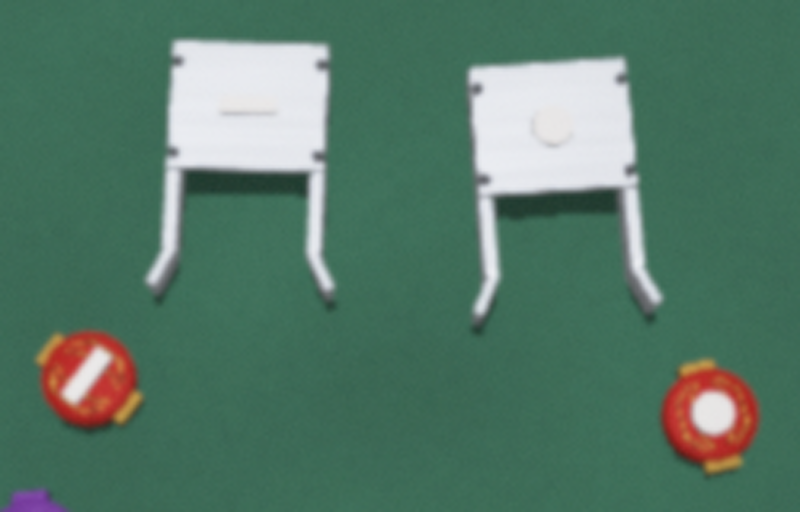

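The crop confirms it: bar tag at crop (87,376), round tag at (714,413), the bar on the left nest and the disc on the right one. Next I'll compute the poses.

```bash
cat > h.py <<'E'
import numpy as np, cv2
from station import *
from scipy.spatial.transform import Rotation as R
def px(cam,pts,z):
    c=camera_info(cam); T=c["T"]
    n=cv2.undistortPoints(np.float64(pts).reshape(-1,1,2),c["intrinsics"],c["dist"]).reshape(-1,2)
    d=np.c_[n[:,0],-n[:,1],-np.ones(len(n))]@T[:3,:3].T
    return (T[:3,3]+d*((z-T[2,3])/d[:,2])[:,None])[:,:2]
def crop(pts,z): return px("top",(np.float64(pts)+.5)/3.2-.5+[215,105],z)
def quat(yaw):  # tool down, tool x at yaw
    q=(R.from_euler("z",yaw)*R.from_euler("x",np.pi)).as_quat(); return q[[3,0,1,2]]
def u(a): return np.array([np.cos(a),np.sin(a)])
def nest(c):  # corners far-left, far-right, near-right, near-left
    p=crop(c,.034); d=(p[0]+p[1]-p[2]-p[3])/2; w=(p[0]+p[3]-p[1]-p[2])/2
    a=np.arctan2(d[1],d[0])+0; b=np.arctan2(-w[0],w[1]); yaw=(a+b)/2
    print("size",np.linalg.norm(d),np.linalg.norm(w),np.degrees([a,b]))
    return p.mean(0)-.1*u(yaw),yaw
NB=nest([(173,41),(329,44),(322,172),(166,170)])
NR=nest([(470,68),(625,58),(637,187),(480,196)])
def lant(tag,body,c1,c2):
    t=crop([tag],.021)[0]; b=crop([body],.012)[0]; c=crop([c1,c2],.009); d=c[0]-c[1]
    print("tag/body/caps mid",t,b,c.mean(0)); return (t+b)/2,np.arctan2(d[1],d[0])
LB=lant((87,376),(89,379),(50,349),(127,407))
LR=lant((714,413),(711,416),(697,368),(724,464))
def loc(n,p): d=p-n[0]; return np.array([u(n[1])@d, u(n[1]+np.pi/2)@d])
def wrd(n,x,y): return n[0]+x*u(n[1])+y*u(n[1]+np.pi/2)
E
python3 - <<'E'
from h import *
for n,l in ((NR,LR),(NB,LB)):
    print(n[0],np.degrees(n[1]),l[0],np.degrees(l[1]),loc(n,l[0]))
    yl=l[1]
    for p,z,y in ((l[0],.1,yl),(l[0],.006,yl),(wrd(n,-.08,0),.006,n[1]),(wrd(n,.03,0),.006,n[1])):
        print(np.round(inverse_kinematics([*p,z],quat(y)),2))
print(crop([(155,290),(655,300)],.03), get_grip_width())
for n,q in((NB,(155,290)),(NR,(655,300))): print(loc(n,crop([q],.02)[0]))
E
```

```text
size 0.09198875502945598 0.1065233610811187 [-1.08687966 -0.01720493]
size 0.09136530929367133 0.10586501612680274 [4.72654007 4.7293732 ]
tag/body/caps mid [0.48207002 0.2165403 ] [0.48178237 0.21659618] [0.48311698 0.21757496]
tag/body/caps mid [ 0.46571332 -0.20251959] [ 0.46525068 -0.20234438] [ 0.46593711 -0.2025877 ]
[ 0.55842532 -0.10213998] 4.727956633316563 [ 0.465482   -0.20243199] 14.830546952729751 [-0.10089361 -0.09228991]
[-0.43  0.44  1.97 -0.    0.73  0.88]
[-0.43  0.62  1.99 -0.    0.54  0.88]
[-0.25  0.6   2.02 -0.    0.51  1.24]
[-0.19  0.69  1.79 -0.    0.66  1.3 ]
[0.56902398 0.11479267] -0.5520422932231657 [0.4819262  0.21656824] 54.37386418187309 [-0.08807432  0.10093168]
[ 0.4   0.46  1.92 -0.    0.76  1.02]
[ 0.4   0.63  1.94 -0.    0.57  1.02]
[ 0.21  0.61  2.   -0.    0.53  1.79]
[ 0.17  0.7   1.76 -0.    0.68  1.75]
[[ 0.54007736  0.17204228]
 [ 0.53983556 -0.16245889]] 1.0002637923753706
[-0.02702291  0.05828909]
[-0.0211641  -0.06050008]
```

```bash
cat >> h.py <<'E'
Z=.007
def fetch(n,l,yl):
    move_pose([*l,.10],quat(yl)); command_gripper(.9)
    movel([*l,Z],v=.1); command_gripper(0)
    w=get_grip_width(); print("width mm",w*88,"t",get_time(),get_ft_force().round(1))
    if not .66<w<.8: raise SystemExit("bad grip")
    x,y=loc(n,l)
    movel([*wrd(n,min(x,-.095),y),Z],quat(n[1]),v=.06)
    movel([*wrd(n,-.08,0),Z],quat(n[1]),v=.1)
    command_gripper(1.0)
    movel([*wrd(n,-.147,0),Z],v=.12)
    command_gripper(.41)
    print("gap mm",get_grip_width()*88,"t",get_time(),get_ft_force().round(1))
    cv2.imwrite(f"pics/f{int(get_time())}.png",read_camera("top")[:,:,::-1])
E
python3 - <<'E'
from h import *
fetch(NR,*LR); import glob; print(glob.glob("pics/f*"))
f=read_camera("wrist"); cv2.imwrite("pics/w1.png",f[:,:,::-1])
E
```

```text
size 0.09198875502945598 0.1065233610811187 [-1.08687966 -0.01720493]
size 0.09136530929367133 0.10586501612680274 [4.72654007 4.7293732 ]
tag/body/caps mid [0.48207002 0.2165403 ] [0.48178237 0.21659618] [0.48311698 0.21757496]
tag/body/caps mid [ 0.46571332 -0.20251959] [ 0.46525068 -0.20234438] [ 0.46593711 -0.2025877 ]
width mm 63.25594974114322 t 3.8083 [-0.2 -0.3  5.6]
gap mm 35.866648218100785 t 7.4583 [ 0.6 -0.8 -0.2]
['pics/f7.png']
```

View pics/w1.png

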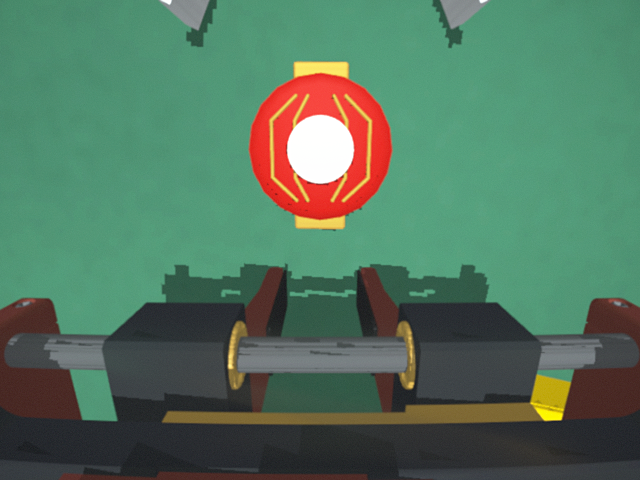

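The wrist view shows the lantern centred and straight, caps at (320,68) and (320,222), and the flares symmetric about column ~322. Now the push.

```bash
cat >> h.py <<'E'
def tx(n): return loc(n,get_tcp_pos()[:2])*1000
def push(n):
    fr=lambda: float(u(n[1])@get_ft_force()[:2])
    hit=movel([*wrd(n,-.02,0),Z],v=.08,until_force=6); print("fast",hit,tx(n),fr())
    hit=movel([*wrd(n,.04,0),Z],v=.015,until_force=2.5); print("touch",hit,tx(n),fr(),get_time())
    for k in range(4):
        hit=movel([*wrd(n,.04,0),Z],v=.01,until_force=9); print("end",hit,tx(n),fr(),get_time())
        if fr()<-9: break
E
python3 - <<'E' | tail -n +5
from h import *
push(NR)
E
```

```text
fast False [-2.02849298e+01 -1.93559957e-03] -0.15826486869157966
touch True [6.41292096 0.12712711] 0.2858149227990736 11.2917
end True [18.49852023  0.21167089] -0.5886106759112326 13.0
end True [18.21808242  0.46883242] -2.2306698516286154 13.7167
end True [18.08369765  0.63641302] -1.0021409434867923 14.4583
end True [17.8803997   0.85402867] -0.8693905602283021 15.225
```

Touch at 6.4 mm and end at 18.5 mm gives 12.1 mm of travel, and repeat presses stop at the same place, so the plate is fully home. Now the bar lantern.

```bash
sed -i 's/range(4)/range(2)/' h.py; python3 - <<'E' | tail -n +5
from h import *
movel([*wrd(NR,-.06,0),Z],v=.12); movel([*wrd(NR,-.06,0),.12],v=.15)
fetch(NB,LB[0],np.radians(52))
cv2.imwrite("pics/w2.png",read_camera("wrist")[:,:,::-1])
E
```

```text
width mm 63.33895490804166 t 20.4667 [-0.7 -0.9  5.9]
gap mm 35.957701403222956 t 24.925 [-0.7  0.3 -1. ]
```

View pics/w2.png

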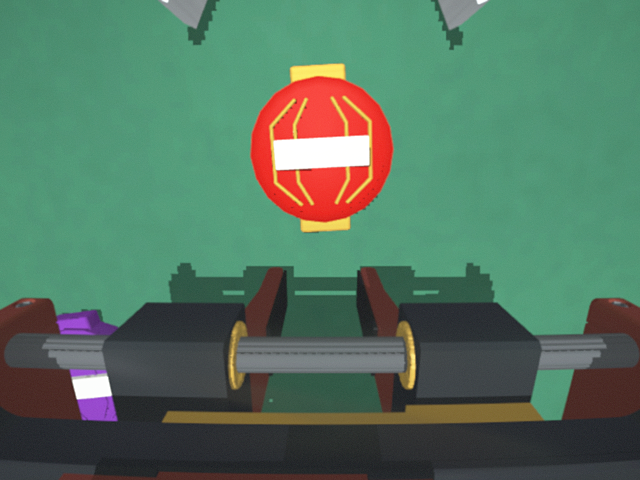

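The lantern is centred at (322,150) with the flares symmetric and only ~2° of tilt, so I can push.

```bash
python3 - <<'E' | tail -n +5
from h import *
push(NB)
E
```

```text
fast False [-20.25261787   0.02367428] 0.4024499070898447
touch True [ 6.18615958 -0.10645208] -0.12510009094705316 28.75
end True [18.30661983 -0.08463125] -0.18884823683202379 30.4833
end True [18.12833881 -0.26698312] -0.906518817054621 31.2333
```

Both nests gave nearly the same figures, so I'll check stiffness with small steps and take a look.

```bash
python3 - <<'E' | tail -n +5
from h import *
x0=tx(NB)[0]/1000
for k in range(1,9):
    h=movel([*wrd(NB,x0+.0003*k,0),Z],v=.01,until_force=14)
    f=float(u(NB[1])@get_ft_force()[:2]); print(h,tx(NB)[0].round(2),round(f,1))
    if f<-10 or h: break
movel([*wrd(NB,-.06,0),Z],v=.12); movel([*wrd(NB,-.06,0),.2],v=.2)
print(get_time())
movej([1.6,.1,1.63,0,1.4,1.5]) if 0 else move_pose([.42,-.0,.25],quat(0))
a=read_camera("top"); s=read_camera("side")
a=cv2.resize(a[90:280,150:520],None,fx=2.1,fy=2.1,interpolation=cv2.INTER_CUBIC)
s=cv2.resize(s[130:330,180:400],None,fx=3,fy=3,interpolation=cv2.INTER_CUBIC)
cv2.imwrite("pics/t3.png",a[:,:,::-1]); cv2.imwrite("pics/s3.png",s[:,:,::-1])
E
```

```text
False 18.29 -1.3
False 18.46 -1.4
False 18.63 -3.4
False 18.72 -3.7
False 18.8 -5.1
False 18.83 -5.5
False 18.85 -6.8
False 18.9 -7.3
35.3417
```

View pics/s3.png

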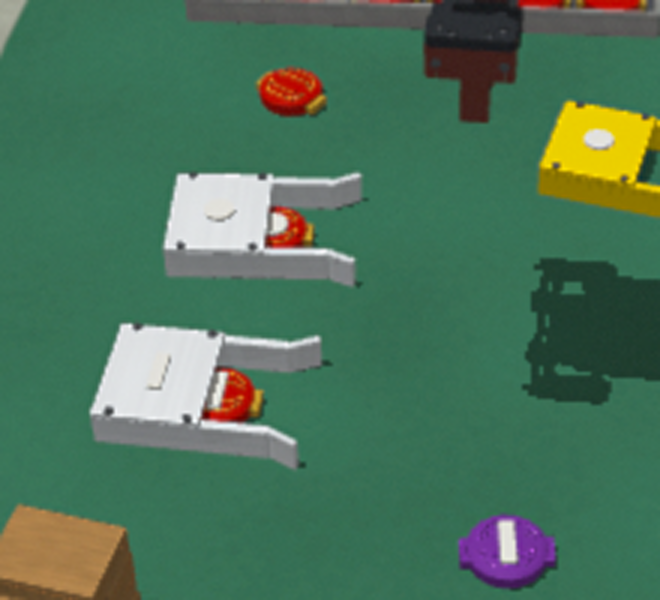

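View pics/t3.png

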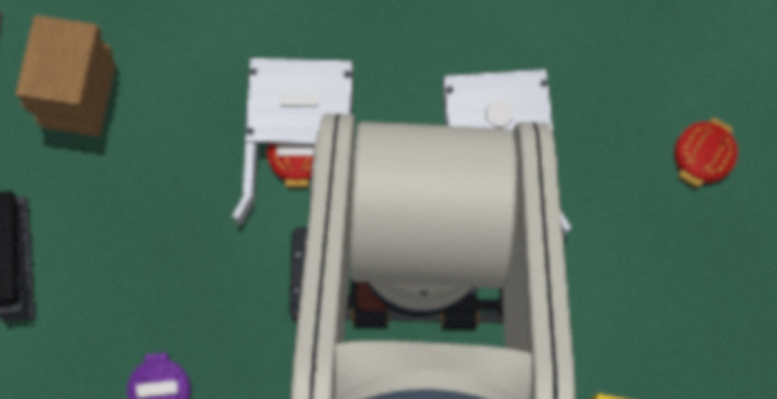

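Both lanterns sit in their nests, and the bar plate held at 7 N with no further travel, which is the solid stop. I'll do the same gentle check on the round one.

```bash
python3 - <<'E' | tail -n +5
from h import *
n=NR
move_pose([*wrd(n,-.06,0),.1],quat(n[1])); movel([*wrd(n,-.06,0),Z],v=.15)
print(get_grip_width()*88, movel([*wrd(n,.012,0),Z],v=.08,until_force=6),tx(n))
for k in range(1,14):
    h=movel([*wrd(n,.0165+.0005*k,0),Z],v=.01,until_force=12)
    f=float(u(n[1])@get_ft_force()[:2]); print(h,tx(n)[0].round(2),round(f,1))
    if f<-9 or h: break
movel([*wrd(n,-.06,0),Z],v=.12); movel([*wrd(n,-.06,0),.15],v=.2)
print(get_time())
E
```

```text
36.08466821033383 False [11.27401923  0.08897683]
False 16.97 -0.1
False 17.46 -0.8
False 18.05 -0.6
False 18.41 -0.9
False 18.66 -1.9
False 18.84 -3.9
False 18.96 -5.3
False 19.05 -6.5
False 19.13 -8.8
False 19.15 -9.4
43.3333
```

Solid stop confirmed there too: the force rose to 9.4 N while the tool moved only 0.1–0.2 mm. Handing in.

```bash
python3 -c "
from station import *
print(job_done())"
```

```text
the job is handed in; nothing more can be done
None
```

I slid the round-tagged lantern into the disc nest and the bar-tagged one into the bar nest, pressed both stop plates home (about 12 mm travel each, stopping on 6–12 N force limits), and handed the job in at about 43 s without going near the spare lantern, boxes or stapler.

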